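Index the receiver slide of a short-path still to the amber flask

TASK

Change receivers on the short-path still: pull up the red locking knob of the receiver slide, move the carriage along by one hole so that the amber flask comes to stand under the still's drip tip, and let the locking pin drop fully home in that hole. Do not let go of the knob afterwards: finish with the fingers still holding it and the pin home, while I tighten the carriage clamp. Keep the flasks standing in their rings, and do not lean on the still or disturb the other things on the bench.

Things in the scene. Friction and masses are not known exactly. Their poses are not given: they have to be found in the camera images.
- receiver_slide: Fixed slide: base plate 172 x 420 mm, grey end blocks, two steel guide rods and, on its front (robot) side, a steel index bar (centre line x = -85 mm, 26 mm wide, top at z = 36 mm) with three holes. Origin: centre of the slide at bench level, midway between the rods; x to the back (to the still), y along the rods, to the left seen from the robot, z up. Place and turn (within 0.3 rad) vary.
- carriage (a joint): Position in m of the grey carriage (plate 95 x 200 mm, top at z = 50 mm, with a front tongue that bears the lock plunger) along the slide's +y: 0 at the middle hole, where it starts locked; +0.060 at the left, -0.060 at the right hole; end stops at +-0.090. About 2 N of friction; it carries three flasks in black rings 60 mm apart, together about 0.75 kg.
- plunger (a joint): Lift in m of the spring-loaded lock plunger, straight up: 0 = pin fully home, 0.012 = at its upper stop. The spring pushes down with 6 N at 0 and 12 N at the stop. The pin (10 mm, rounded tip) stands 9 mm deep in a 12 mm hole: the carriage is free above 0.009. Let down between holes, the pin rides on the bar at 0.009 and drops into the next hole it meets.
- knob (a point): Centre of the plunger's red knob, an upright cylinder 28 mm across, 24 mm high, free to be gripped from above; moves with carriage and plunger. Pin home: 86 mm above the bench; always 85 mm in front of the flask row, opposite the middle ring. Under it a 20 mm (at its foot 27 mm) housing down to the carriage tongue (50 mm wide), whose top lies 36 mm below this point with the pin home.
- drip_tip (a point): Lower end of the glass drip tip of the still, 147 mm above the bench, 9 mm above the flask mouths, on the slide's x = 0, y = 0. Fixed to the slide's frame.
- still: The fixed short-path still: mini hotplate with boiling flask 170 mm behind the flask row, still head and glass condenser that comes forward to the drip tip, and a support stand; up to 275 mm high. Same origin and axes as the receiver slide. Not to be leaned on.
- flask_amber: Amber round receiving flask with flat foot, 51 mm across and 88 mm high, neck 18 mm. Origin: centre of its underside. It stands in the left or the right ring of the carriage (60 mm from the middle ring), on the carriage plate; its neck is its axis z.
- flask_clear: Clear glass flask of the same shape, in the other outer ring of the carriage. Origin: centre of its underside.
- flask_middle: Clear glass flask of the same shape, in the middle ring, under the drip tip at the start. Origin: centre of its underside.
- hole_left (a point): Centre, at the bar's top, of the left hole of the index bar. The pin goes here for the carriage at +0.060.
- hole_middle (a point): Centre, at the bar's top, of the middle hole, where the pin starts.
- hole_right (a point): Centre, at the bar's top, of the right hole of the index bar. The pin goes here for the carriage at -0.060.
- stopper: Loose blue plastic stopper, 22 mm across, 31 mm high, standing on its narrow end on the bench in front of the left half of the slide. Bystander; origin under its centre.
- beaker: Loose small glass beaker, 48 mm across, 60 mm high, in front of the right half of the slide. Bystander; origin under its centre.
- wash_bottle: Loose white wash bottle with red cap and spout, 72 mm across, 185 mm high. Bystander; origin under its centre.
- conical_flask: Loose clear conical flask, 64 mm across, 105 mm high. Bystander; origin under its centre.
- reagent_bottle: Loose amber jar with blue cap, 70 mm across, 135 mm high. Bystander; origin under its centre.
- spatula: Loose thin steel laboratory spatula with a blue sleeve, lying flat on the bench, 163 mm long, 5 mm high. Bystander.
There are look-alikes about, which are no part of the job. Leave any yellow look-alike of the flask_amber alone. Leave any purple look-alike of the flask_clear alone.

How it is judged (in metres and radians):
On the way, in this order (a step that is already met when the one before it is completed fails the run):
1. the plunger is pulled out of its hole, the carriage still at the middle hole (value of joint plunger above 0.0085 m and value of joint carriage between -0.01 and 0.01 m), for 0.1 s.
2. the amber flask stands under the drip tip with the pin home in the next hole (horizontal distance between flask_amber and drip_tip below 0.006 m and value of joint plunger below 0.002 m), for 0.2 s.
At the end, for the whole second after the job is handed in: The amber flask's axis is within 6 mm of the drip tip, the pin is home in its hole (plunger lifted less than 2 mm), the carriage is at rest, all three flasks stand upright (within 0.12 rad) in their rings, and the fingers still hold the knob (more than 1.5 N of contact) (all of step 2 and contact force between the fingers and plunger above 1.5 N and velocity of joint carriage between -0.005 and 0.005 m/s and angle between each of flask_amber, flask_clear, flask_middle's own z axis and vertical below 0.12 rad and z of each of flask_amber, flask_clear, flask_middle in the frame of receiver_slide below 0.055 m); the arm keeps its last pose, push and grip.
It fails at once if a flask is tipped or lifted out of its ring (angle between any of flask_amber, flask_clear, flask_middle's own z axis and vertical above 0.3 rad or z of any of flask_amber, flask_clear, flask_middle in the frame of receiver_slide above 0.064 m).
It fails at once if the robot presses on the still with more than 5 N (contact force between any of the fingers, the arm and still above 5 N).
It fails at once if a bystander on the bench is moved by more than 20 mm or tipped (distance of any of stopper, beaker, wash_bottle, conical_flask, reagent_bottle, spatula from where it was at the start of the episode above 0.02 m or angle between any of stopper, beaker, wash_bottle, conical_flask, reagent_bottle's own z axis and vertical above 0.3 rad).
It also fails if it takes over 34 s, if anything falls off the work surface, if the arm or the gripper's body presses on something with over 40 N, if the wrist force passes 120 N, or if a joint passes its speed limit or range.

ROBOT

A 6-joint arm with a two-finger parallel gripper is mounted at the origin on the work surface. World frame = base frame: x ahead of the robot, y to its left, z up, the work surface at z = 0. Lengths are in mm, angles in rad, forces in N, time in s.
With the tool pointing down it reaches from about 275 to 875 mm from the base axis. Payload 12.5 kg.
Tool frame: the origin (TCP) lies midway between the tips of the shut fingers; the grasp point (between the pads) lies 19 mm behind it; z points along the fingers, y is the direction in which the jaws open and shut (so a half turn about z gives the same grasp; the last joint's range is limited). The gripper opens to 85 mm and grips with 20 to 120 N. Pads are 22 mm wide; open, the fingers measure 114 mm over their backs; the gripper's body (76 mm by 85 mm) begins 54 mm behind the grasp point. The pads swing forward as they close: fully open they stand 13 mm farther back than shut.
Start: joints at [-1.198, 0.351, 1.652, -0, 1.139, -0.085], TCP at [243.103, -493.341, 231.29] pointing down, gripper open.
Joint ranges: [-2.75, 2.75], [-0.79, 2.1], [0.01, 2.65], [-1.57, 4.71], [0.07, 3.14], [-2.87, 2.87]. Speed limits (rad/s): [2.22, 2.22, 2.79, 3.14, 3.14, 3.14].

INTERFACE

Orientations are given as a unit quaternion [x, y, z, w].
In Python, from bench import ctrl, viewer gives the robot as it stands.
- The arm moves only by the shell command python3 -m crank 'ROWS' [FORCE]. ROWS is JSON, one flat list of numbers, 7 for each row, row after row: the opening, from 0 (shut) to 1 (fully open), then the shift along the tool's x, y, z in m, then the turn, a rotation vector about the tool's x, y, z in rad. In form: [gripper, tx, ty, tz, rx, ry, rz, gripper, tx, ty, tz, rx, ry, rz, ...]. A call has 1 to 5 rows; each row shifts and turns the commanded pose from where the row before left it, along the tool's axes as they then stand; what a row does not reach is not made up. A row lasts 1/12 s, in which the tool goes at most 41.7 mm and 7.16 degrees, less where a joint would pass 70% of its speed; a pose out of reach is approached as far as the arm can. A call with a gripper value outside its range is refused whole. The fingers move at their own pace and stop on an object; FORCE is the grip in N (left out, the last holds). Time passes only in rows, so rows that do not move let the fingers close. It gives the time, the measured TCP pose, the force and the opening at its end, in the units of the state.
- ctrl.observe(): the state, without advancing time (a new reading comes with each control period).
- viewer.grab_frame(name): name is "side" or "top"; returns a dict with "pixels" (400x640x3 uint8, red, green, blue), "fx", "fy", "cx", "cy" (pixels), "view" (4x4, takes a point from world to camera coordinates). Camera axes: x right, y down, z forward; pixel columns grow to the right and rows downward; lengths in mm; the calibration is good to about 2 mm. A picture is of the moment at which its call begins. There is no depth.
- ctrl.finish_job(): hands the job in, once; it reports no verdict.
The state is a dict: "clock": time; "joints": joint angles; "joint_vel": joint speeds; "effort": joint torques, N m; "tool_pos": TCP position; "ee_rot": TCP orientation; "ft_force": force on the tool from outside, world axes, zero at the start; "ft_torque": the same for the moment, N m; "width": opening from 0.0 (shut) to 1.0 (fully open).
Only numpy, scipy, OpenCV 4.12 (cv2) and the standard library are available. Lean on these libraries where they do the work, as an engineer would, in place of code of your own. Each camera call takes 0.05 s, during which the arm holds its last target.

## Working session

There is one attempt and no reset: what is moved stays moved. The work goes in short steps, Python scripts to look and compute and a shell command to move; the robot and the scene stay as the last step left them, time stands still between calls to the robot, and variables do not carry over. Pictures are saved under pics/ and viewed, and the job is handed in when it is done.

```bash
ls; mkdir -p pics; python3 - <<'E'
from bench import ctrl, viewer
import cv2,numpy as np
print(ctrl.observe())
for n in("side","top"):
    f=viewer.grab_frame(n); cv2.imwrite(f"pics/{n}0.png",f["pixels"][:,:,::-1])
    np.savez(f"pics/{n}0.npz",**f)
    print(n,f["fx"],f["fy"],f["cx"],f["cy"],np.round(f["view"],4).tolist())
E
```

```text
pics
{'clock': 0.0, 'joints': array([-1.19755944e+00,  3.51203240e-01,  1.65246964e+00,  2.22485518e-06,
        1.13910969e+00, -8.46037501e-02]), 'joint_vel': array([ 0.00090918, -0.00094764,  0.00116695, -0.00057584,  0.00064045,
        0.00071473]), 'effort': array([-1.00427762e-03, -5.06106913e+01, -2.91407812e+01, -9.04842409e-05,
        4.57974267e-03, -1.85691965e-05]), 'tool_pos': array([ 242.99860295, -493.01322847,  230.75918593]), 'ee_rot': array([ 9.73911904e-01,  2.26925647e-01, -8.45647950e-05, -5.88917179e-04]), 'ft_force': array([-0.14323822, -0.17706191,  0.31950716]), 'ft_torque': array([0.0085464 , 0.03147432, 0.03004956]), 'width': 0.9989523818114221}
side 435.7436258689903 435.7436258689903 321.8378841055064 187.0427133160331 [[-0.9977, -0.0634, -0.0226, 548.0905], [-0.0167, 0.559, -0.829, 129.7378], [0.0652, -0.8267, -0.5588, 1630.91], [0.0, 0.0, 0.0, 1.0]]
top 483.187439009489 483.187439009489 319.3799713876448 196.2491252727551 [[-0.0266, -0.9995, -0.0148, 22.491], [-0.9966, 0.0277, -0.0777, 553.2434], [0.0781, 0.0126, -0.9969, 1439.2067], [0.0, 0.0, 0.0, 1.0]]
```

View pics/side0.png

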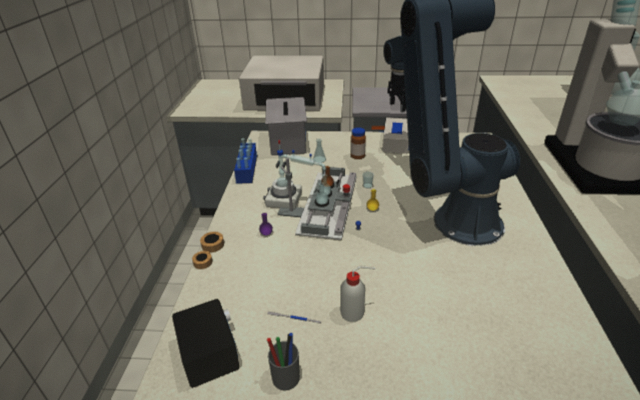

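View pics/top0.png

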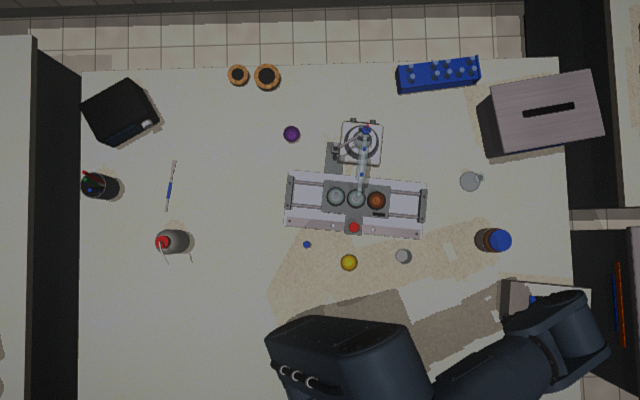

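The top view shows the slide around (355,205), the red knob at (354,228) and the amber flask at (376,200), right of the middle ring. The yellow look-alike is at (349,262) and the purple one at (291,134). I'll confirm this in enlarged crops.

```bash
python3 - <<'E'
import cv2
a=cv2.imread("pics/top0.png")[110:280,260:440]; cv2.imwrite("pics/c_top.png",cv2.resize(a,None,fx=3.5,fy=3.5,interpolation=cv2.INTER_CUBIC))
a=cv2.imread("pics/side0.png")[130:250,250:400]; cv2.imwrite("pics/c_side.png",cv2.resize(a,None,fx=5,fy=5,interpolation=cv2.INTER_CUBIC))
E
```

```text
(no output)
```

View pics/c_top.png

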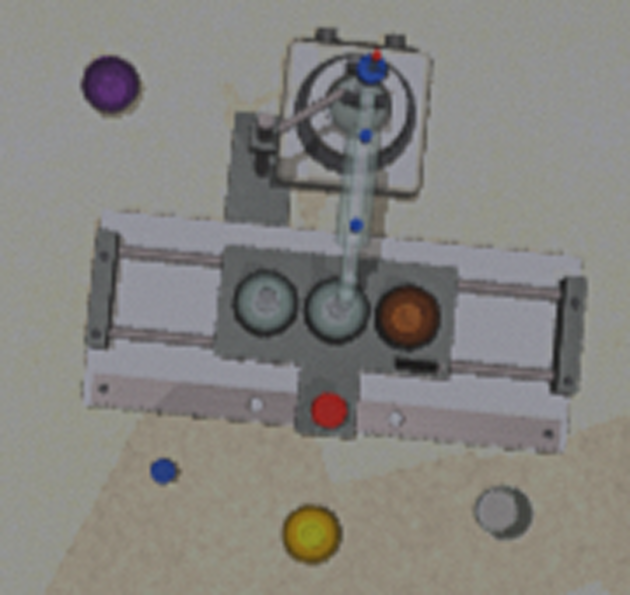

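View pics/c_side.png

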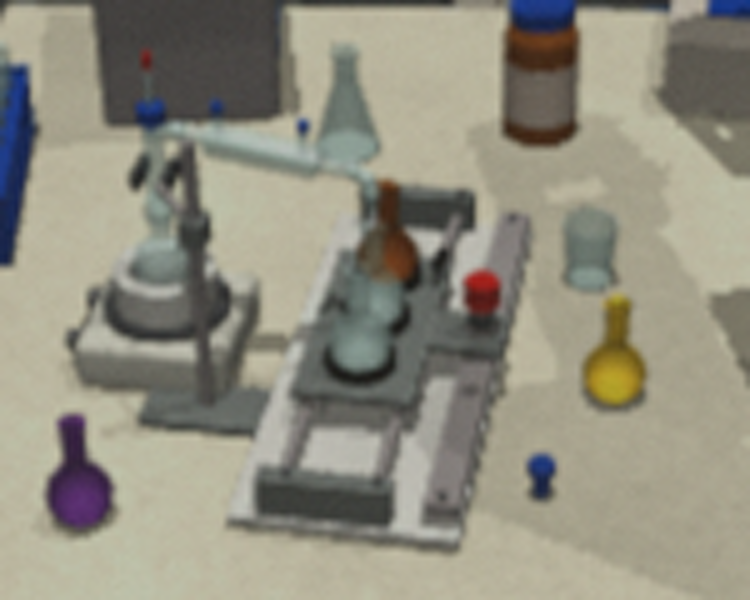

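```bash
cat > h.py <<'E'
import numpy as np,cv2
def load(n): return dict(np.load(f"pics/{n}.npz"))
def ray(f,uv):
    V=f["view"];R=V[:3,:3];t=V[:3,3]
    d=R.T@np.array([(uv[0]-f["cx"])/f["fx"],(uv[1]-f["cy"])/f["fy"],1.]);return -R.T@t,d/np.linalg.norm(d)
def onz(f,uv,z):
    c,d=ray(f,uv);return c+d*(z-c[2])/d[2]
def tri(f1,u1,f2,u2):
    c1,d1=ray(f1,u1);c2,d2=ray(f2,u2)
    s=np.linalg.lstsq(np.c_[d1,-d2],c2-c1,rcond=None)[0]
    p,q=c1+s[0]*d1,c2+s[1]*d2
    return (p+q)/2,np.linalg.norm(p-q)
def proj(f,p):
    q=f["view"]@np.r_[p,1.];return np.array([f["fx"]*q[0]/q[2]+f["cx"],f["fy"]*q[1]/q[2]+f["cy"]])
def blob(f,roi,mask):
    x0,y0,x1,y1=roi
    hsv=cv2.cvtColor(f["pixels"],cv2.COLOR_RGB2HSV)[y0:y1,x0:x1]
    m=mask(hsv.astype(int)).astype(np.uint8)
    n,l,st,c=cv2.connectedComponentsWithStats(m)
    i=1+np.argmax(st[1:,4]);return c[i]+[x0,y0],st[i]+np.array([x0,y0,0,0,0])
red=lambda h:((h[...,0]<8)|(h[...,0]>172))&(h[...,1]>150)&(h[...,2]>70)
E
python3 - <<'E'
from h import *
t,s=load("top0"),load("side0")
kt,st=blob(t,(335,215,375,240),red);ks,ss=blob(s,(335,178,360,200),red)
print("knob",kt,st,ks,ss)
print("onz98 top",onz(t,kt,98),"tri",tri(t,kt,s,ks))
amb=lambda h:(h[...,0]>3)&(h[...,0]<18)&(h[...,1]>120)&(h[...,2]>50)
at,a=blob(t,(362,185,392,215),amb);print("amber",at,a,onz(t,at,85))
C=lambda x,y:(260+x/3.5,110+y/3.5)
L=onz(t,C(256,404),36);R=onz(t,C(396,418),36);print("holes",L,R,np.linalg.norm(L-R))
E1=onz(t,C(103,388),36);E2=onz(t,C(548,434),36);print("screws",E1,E2,np.linalg.norm(E1-E2), "yaw",np.arctan2(*( -(E1-E2)[:2])*[1,-1]))
for n,c in (("stop",C(163,470)),("yellow",C(312,533)),("beaker",C(503,512))): print(n,onz(t,c,30))
E
```

```text
knob [353.53333333 226.89333333] [349 223  10   9  75] [346.02702703 187.78378378] [343 185   7   7  37]
onz98 top [457.4623612  -88.43712926  98.        ] tri (array([458.42599618, -89.24434564,  83.5764678 ]), np.float64(1.5525062136202272))
amber [376.21693122 199.92592593] [369 193  16  15 189] [ 533.50059919 -157.02458616   85.        ]
holes [464.24746049 -31.39986757  36.        ] [ 449.1861232  -149.89737508   36.        ] 119.45083995839231
screws [481.36783532  98.59352817  36.        ] [ 432.22146504 -278.02570869   36.        ] 379.8123421952397 yaw -0.1297602924411841
stop [410.32177513  49.37840725  30.        ]
yellow [353.76578897 -75.85099931  30.        ]
beaker [ 367.27148667 -238.29101849   30.        ]
```

The amber flask at top (376,200) has the round brown body and stands in the carriage's right ring. The yellow flask at (349,262) stands loose on the bench, so it's the look-alike. Hole spacing measures 119.5 mm (120 given), slide yaw is about -0.13, and the knob is at about (457,-90). Its triangulated height is 83.6 mm (86 given). Amber is on the right, so the carriage goes to +60, which is tool -y once the jaws lie along the slide. First I'll turn the tool 33.7°.

```bash
python3 -m crank '[1,0,0,0,0,0,0.1175, 1,0,0,0,0,0,0.1175, 1,0,0,0,0,0,0.1175, 1,0,0,0,0,0,0.1175, 1,0,0,0,0,0,0.1175]' 60; python3 -m crank '[1,0.013,-0.035,0,0,0,0, 1,0.013,-0.035,0,0,0,0, 1,0.013,-0.035,0,0,0,0, 1,0.013,-0.035,0,0,0,0, 1,0.013,-0.035,0,0,0,0]'
cat >> h.py <<'E'
def to(target,yaw=-0.13):
    from bench import ctrl
    from scipy.spatial.transform import Rotation as Ro
    o=ctrl.observe();R=Ro.from_quat(o["ee_rot"])
    X=R.as_matrix()[:,0]
    print("t",o["clock"],"pos",o["tool_pos"].round(2),"F",o["ft_force"].round(2),"w",round(o["width"],3))
    print("tool shift mm",(R.inv().apply(np.array(target)-o["tool_pos"])).round(2),"yaw",np.arctan2(X[1],X[0]).round(4),"tilt",R.as_matrix()[:,2].round(4),"rotvec for level", (R.inv()*Ro.from_matrix(np.array([[np.cos(yaw),np.sin(yaw),0],[np.sin(yaw),-np.cos(yaw),0],[0,0,-1]]))).as_rotvec().round(4))
E
python3 -c "
from h import *;to([457,-89.7,150])"
```

```text
clock: 0.52
tool_pos: [243.0, -493.2, 231.0]
ee_rot: [0.998, -0.068, -0.0, -0.0]
ft_force: [0.1, 0.2, 0.5]
width: 1.0
clock: 0.93
tool_pos: [330.5, -326.5, 231.1]
ee_rot: [0.998, -0.065, -0.0, -0.0]
ft_force: [0.9, -0.5, -0.6]
width: 1.001
t 0.9333 pos [ 330.46 -326.49  231.07] F [ 0.9  -0.51 -0.57] w 1.001
tool shift mm [  94.76 -251.18   81.13] yaw -0.1302 tilt [-3.e-04  4.e-04 -1.e+00] rotvec for level [-0.0004  0.0003 -0.0002]
```

```bash
python3 -m crank '[1,0.0135,-0.036,0,0,0,0, 1,0.0135,-0.036,0,0,0,0, 1,0.0135,-0.036,0,0,0,0, 1,0.0135,-0.036,0,0,0,0, 1,0.0135,-0.036,0,0,0,0]'; python3 -m crank '[1,0.0135,-0.036,0,0,0,0, 1,0.0135,-0.035,0,0,0,0, 1,0,0,0.04,0,0,0, 1,0,0,0.04,0,0,0,1,0,0,0,0,0,0]'
python3 - <<'E'
from h import *;to([457,-89.7,67])
from bench import viewer
for n in("side","top"):
    f=viewer.grab_frame(n);np.savez(f"pics/{n}1.npz",**f)
    a=f["pixels"][:,:,::-1]; a=a[110:280,260:440] if n=="top" else a[110:250,250:430]
    cv2.imwrite(f"pics/c_{n}1.png",cv2.resize(a,None,fx=3.5 if n=="top" else 4,fy=3.5 if n=="top" else 4,interpolation=cv2.INTER_CUBIC))
E
```

```text
clock: 1.35
tool_pos: [420.8, -156.6, 231.3]
ee_rot: [0.998, -0.065, -0.0, -0.0]
ft_force: [0.1, 0.2, -0.7]
width: 0.999
clock: 1.77
tool_pos: [453.0, -89.9, 145.7]
ee_rot: [0.998, -0.064, -0.005, -0.001]
ft_force: [-0.7, 1.0, -1.9]
width: 0.998
t 1.7667 pos [453.03 -89.86 145.7 ] F [-0.74  1.   -1.88] w 0.998
tool shift mm [ 4.71 -0.53 78.66] yaw -0.1283 tilt [-0.0098  0.003  -0.9999] rotvec for level [-0.0017  0.0101  0.0017]
```

View pics/c_top1.png

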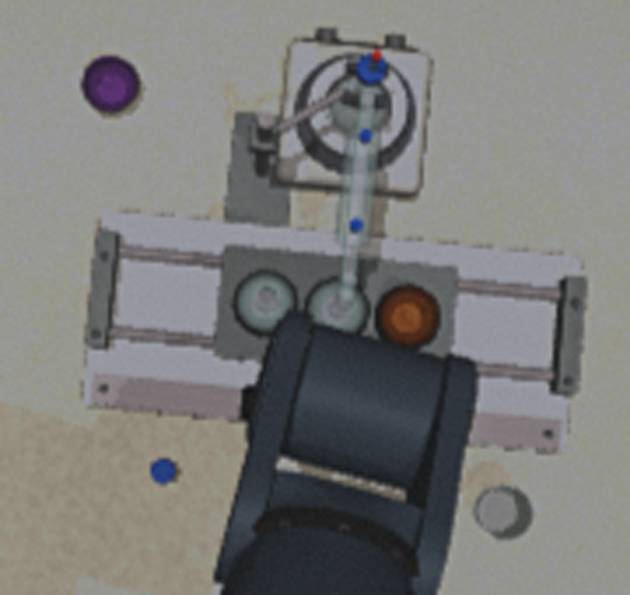

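View pics/c_side1.png

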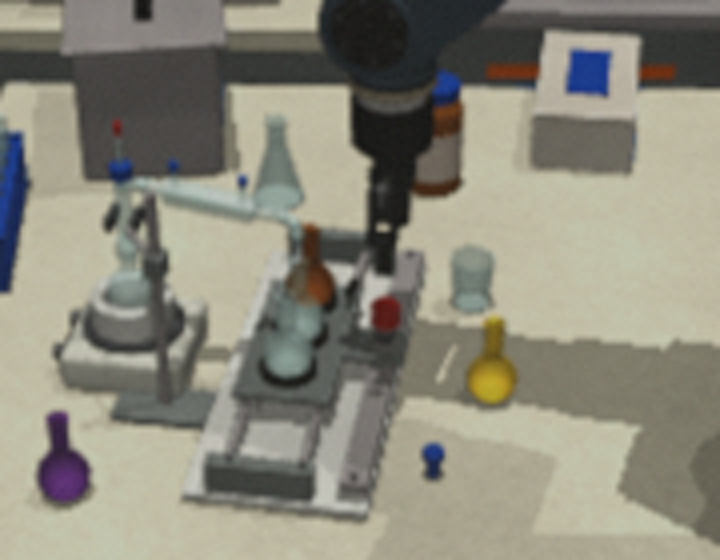

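The side view shows the fingers just above the knob at crop (386,313), in line with it. The still and flasks are untouched and clear of the wrist. Next I'll settle and correct before going down.

```bash
python3 -m crank '[1,0,0,0,0,0,0,1,0,0,0,0,0,0]'; python3 -c "
from h import *;to([457,-89.7,67])"
```

```text
clock: 2.03
tool_pos: [457.4, -92.2, 153.4]
ee_rot: [0.998, -0.065, 0.002, 0.0]
ft_force: [0.8, -0.0, -0.4]
width: 0.995
t 2.0333 pos [457.37 -92.24 153.4 ] F [ 0.83 -0.03 -0.42] w 0.995
tool shift mm [-0.98 -2.52 86.39] yaw -0.1305 tilt [ 0.0031 -0.001  -1.    ] rotvec for level [ 0.0005 -0.0032 -0.0005]
```

```bash
python3 -m crank '[1,0,-0.002,0.015,0,0,0,1,0,0,0.02,0,0,0,1,0,0,0.02,0,0,0,1,0,0,0.01,0,0,0,1,0,0,0,0,0,0]';python3 -m crank '[1,0,0,0,0,0,0,1,0,0,0,0,0,0,1,0,0,0,0,0,0]'; python3 -c "
from h import *;to([457,-89.7,67])"
```

```text
clock: 2.45
tool_pos: [456.3, -89.7, 85.9]
ee_rot: [0.998, -0.065, -0.001, -0.0]
ft_force: [0.2, -0.4, -0.1]
width: 1.001
clock: 2.7
tool_pos: [457.3, -89.8, 87.5]
ee_rot: [0.998, -0.065, 0.001, 0.0]
ft_force: [0.0, -0.4, 0.2]
width: 0.997
t 2.7 pos [457.33 -89.81  87.47] F [ 0.02 -0.36  0.16] w 0.997
tool shift mm [-0.38 -0.08 20.47] yaw -0.1298 tilt [ 1.9e-03 -6.0e-04 -1.0e+00] rotvec for level [ 0.0003 -0.002   0.0002]
```

```bash
python3 -m crank '[1,0,0,0.01,0,0,0,1,0,0,0.008,0,0,0,1,0,0,0.004,0,0,0,1,0,0,0,0,0,0,1,0,0,0,0,0,0]';python3 -m crank '[0,0,0,0,0,0,0,0,0,0,0,0,0,0,0,0,0,0,0,0,0,0,0,0,0,0,0,0,0,0,0,0,0,0,0]' 60;python3 -m crank '[0,0,0,0,0,0,0,0,0,0,0,0,0,0,0,0,0,0,0,0,0,0,0,0,0,0,0,0]' 60; python3 - <<'E'
from h import *;to([457,-89.7,67])
from bench import viewer
f=viewer.grab_frame("side");np.savez("pics/side2.npz",**f)
cv2.imwrite("pics/c_side2.png",cv2.resize(f["pixels"][110:250,250:430,::-1],None,fx=4,fy=4,interpolation=cv2.INTER_CUBIC))
E
```

```text
clock: 3.12
tool_pos: [456.4, -89.5, 63.9]
ee_rot: [0.998, -0.065, -0.0, -0.0]
ft_force: [0.4, -0.1, 0.3]
width: 0.999
clock: 3.53
tool_pos: [456.7, -89.6, 64.5]
ee_rot: [0.998, -0.065, 0.0, -0.0]
ft_force: [-4.9, 0.3, 13.7]
width: 0.311
clock: 3.87
tool_pos: [456.7, -89.6, 64.6]
ee_rot: [0.998, -0.065, 0.0, 0.0]
ft_force: [-2.1, 1.0, 4.8]
width: 0.313
t 3.8667 pos [456.69 -89.58  64.6 ] F [-2.11  1.    4.82] w 0.313
tool shift mm [ 0.32  0.08 -2.4 ] yaw -0.1297 tilt [ 2.e-04 -0.e+00 -1.e+00] rotvec for level [ 0.     -0.0002  0.0003]
```

View pics/c_side2.png

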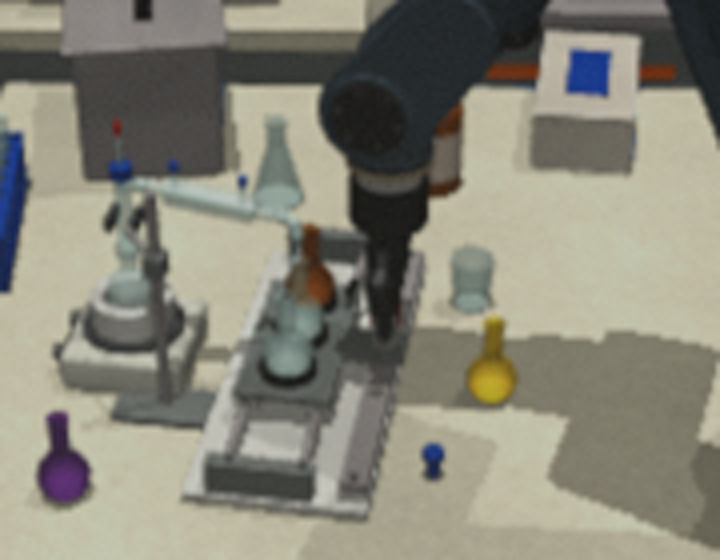

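The fingers have closed around the knob at crop (388,315). The opening of 0.313 is about 27 mm, against 28 mm given. Next, lift.

```bash
python3 -m crank '[0,0,0,-0.002,0,0,0,0,0,0,-0.002,0,0,0,0,0,0,-0.002,0,0,0,0,0,0,-0.002,0,0,0,0,0,0,-0.002,0,0,0]' 60;python3 -m crank '[0,0,0,-0.001,0,0,0,0,0,0,0,0,0,0,0,0,0,0,0,0,0]'; python3 -c "
from h import *;to([457,-89.7,75.6])"
```

```text
clock: 4.33
tool_pos: [456.7, -89.6, 74.3]
ee_rot: [0.998, -0.065, 0.0, -0.0]
ft_force: [5.2, -1.4, -11.2]
width: 0.313
clock: 4.58
tool_pos: [456.7, -89.6, 75.2]
ee_rot: [0.998, -0.065, 0.0, 0.0]
ft_force: [5.3, -1.3, -12.8]
width: 0.312
t 4.5833 pos [456.7  -89.6   75.25] F [  5.28  -1.26 -12.81] w 0.312
tool shift mm [ 0.31  0.06 -0.35] yaw -0.1298 tilt [ 2.e-04 -0.e+00 -1.e+00] rotvec for level [ 0.     -0.0002  0.0002]
```

The lift is 10.6 mm at about 12 N, which matches the spring near its stop. Next I'll slide the carriage left, with a gentle start.

```bash
python3 -m crank '[0,0,-0.001,0,0,0,0,0,0,-0.002,0,0,0,0,0,0,-0.003,0,0,0,0,0,0,-0.004,0,0,0,0,0,0,-0.005,0,0,0,0]';python3 -m crank '[0,0,-0.005,0,0,0,0,0,0,-0.005,0,0,0,0,0,0,-0.005,0,0,0,0,0,0,-0.005,0,0,0,0,0,0,-0.005,0,0,0,0]'; python3 - <<'E'
from h import *;to([456.7+7.75,-89.6+59.5,75.25])
from bench import viewer
for n in("side","top"):
    f=viewer.grab_frame(n);np.savez(f"pics/{n}3.npz",**f)
    a=f["pixels"][:,:,::-1]; a=a[110:280,260:440] if n=="top" else a[110:250,250:430]
    cv2.imwrite(f"pics/c_{n}3.png",cv2.resize(a,None,fx=3.5 if n=="top" else 4,fy=3.5 if n=="top" else 4,interpolation=cv2.INTER_CUBIC))
E
```

```text
clock: 5.0
tool_pos: [458.6, -74.9, 75.2]
ee_rot: [0.998, -0.065, 0.0, 0.0]
ft_force: [4.5, -3.1, -12.1]
width: 0.309
clock: 5.42
tool_pos: [461.8, -49.9, 75.1]
ee_rot: [0.998, -0.065, -0.0, 0.0]
ft_force: [4.8, -2.0, -11.6]
width: 0.305
t 5.4167 pos [461.78 -49.85  75.15] F [  4.77  -2.01 -11.62] w 0.305
tool shift mm [  0.1  -19.93  -0.11] yaw -0.1297 tilt [-1.e-04 -3.e-04 -1.e+00] rotvec for level [0.0003 0.0001 0.0003]
```

View pics/c_top3.png

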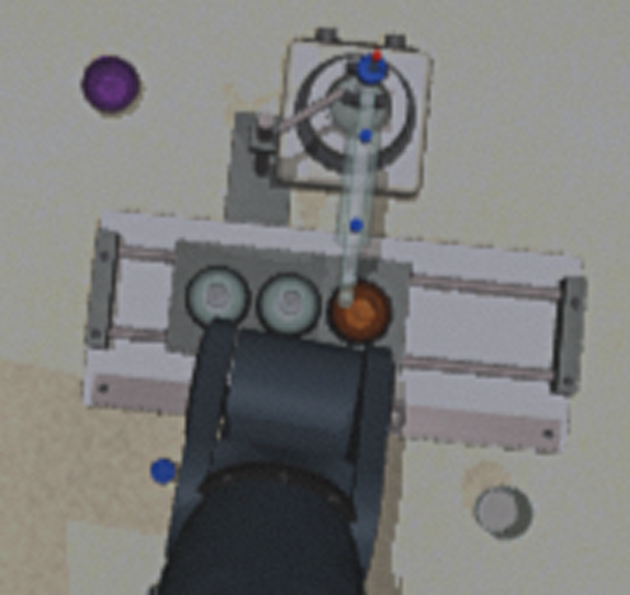

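View pics/c_side3.png

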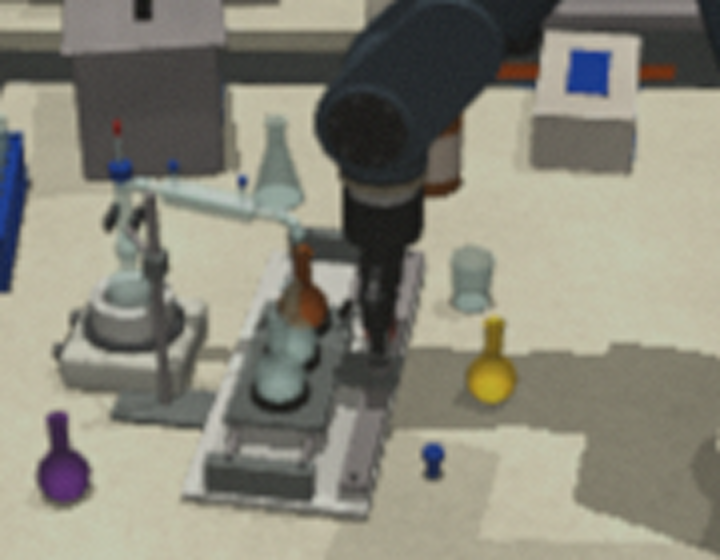

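The carriage follows: in the top crop the amber flask moved from (408,317) to (358,312), and the drip tip is at about (345,300). The flasks are upright and the stopper is untouched. 20 mm remain.

```bash
python3 -m crank '[0,0,-0.005,0,0,0,0,0,0,-0.005,0,0,0,0,0,0,-0.005,0,0,0,0,0,0,-0.003,0,0,0,0,0,0,-0.002,0,0,0,0]';python3 -m crank '[0,0,0,0,0,0,0,0,0,0,0,0,0,0]'; python3 - <<'E'
from h import *;to([456.7+7.75,-89.6+59.5,75.25])
from bench import viewer
amb=lambda h:(h[...,0]>3)&(h[...,0]<18)&(h[...,1]>120)&(h[...,2]>50)
f=viewer.grab_frame("top");np.savez("pics/top4.npz",**f)
cv2.imwrite("pics/c_top4.png",cv2.resize(f["pixels"][110:280,260:440,::-1],None,fx=3.5,fy=3.5,interpolation=cv2.INTER_CUBIC))
a0,_=blob(load("top0"),(362,185,392,215),amb);a4,s4=blob(f,(340,185,392,215),amb)
p,q=onz(f,a0,85),onz(f,a4,85);print(a0,a4,s4,np.linalg.norm(p-q),p,q)
E
```

```text
clock: 5.93
tool_pos: [464.3, -30.0, 75.1]
ee_rot: [0.998, -0.065, -0.0, 0.0]
ft_force: [3.7, -3.3, -12.3]
width: 0.313
clock: 6.1
tool_pos: [464.4, -29.9, 75.2]
ee_rot: [0.998, -0.065, -0.0, -0.0]
ft_force: [5.0, 1.5, -12.3]
width: 0.309
t 6.1 pos [464.35 -29.91  75.18] F [  4.97   1.49 -12.3 ] w 0.309
tool shift mm [ 0.12  0.17 -0.07] yaw -0.1296 tilt [-1.e-04  3.e-04 -1.e+00] rotvec for level [-0.0002  0.0001  0.0004]
[376.21693122 199.92592593] [355.24683544 198.55063291] [348 190  16  16 158] 60.55828915843917 [ 533.50059919 -157.02458616   85.        ] [539.15100749 -96.73047972  85.        ]
```

View pics/c_top4.png

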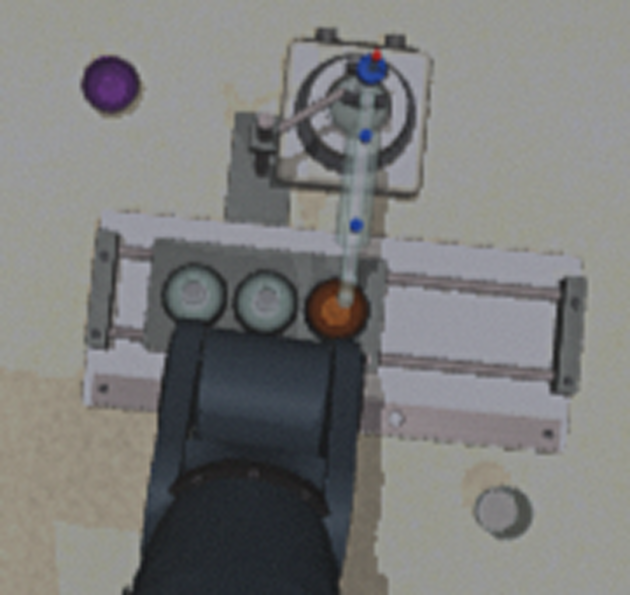

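The amber flask at crop (337,308) now sits exactly where the middle one was, and it moved 60.6 mm by the picture. Next, lower the pin.

```bash
python3 -m crank '[0,0,0,0.0015,0,0,0,0,0,0,0.0015,0,0,0,0,0,0,0.001,0,0,0,0,0,0,0,0,0,0]'; python3 -c "
from h import *;to([456.7+7.75,-89.6+59.5,64.6])"
```

```text
clock: 6.48
tool_pos: [464.3, -30.0, 71.1]
ee_rot: [0.998, -0.065, -0.0, -0.0]
ft_force: [3.8, 1.9, -10.2]
width: 0.311
t 6.4833 pos [464.33 -30.04  71.1 ] F [  3.76   1.93 -10.2 ] w 0.311
tool shift mm [0.13 0.05 6.5 ] yaw -0.1297 tilt [-2.e-04  1.e-04 -1.e+00] rotvec for level [-0.0001  0.0002  0.0003]
```

At 6.5 mm lift the spring is still carried by the fingers and nothing holds the pin on the bar, so it is entering the hole. Next, lower the rest.

```bash
python3 -m crank '[0,0,0,0.0015,0,0,0,0,0,0,0.0015,0,0,0,0,0,0,0.0015,0,0,0,0,0,0,0.0015,0,0,0,0,0,0,0,0,0,0]';python3 -m crank '[0,0,0,0.0005,0,0,0,0,0,0,0.0005,0,0,0,0,0,0,0,0,0,0,0,0,0,0,0,0,0]'; python3 -c "
from h import *;to([456.7+7.75,-89.6+59.5,64.6])"
```

```text
clock: 6.9
tool_pos: [464.3, -30.1, 65.1]
ee_rot: [0.998, -0.065, -0.0, -0.0]
ft_force: [2.2, 1.8, -6.8]
width: 0.309
clock: 7.23
tool_pos: [464.3, -30.1, 64.7]
ee_rot: [0.998, -0.065, -0.0, 0.0]
ft_force: [-0.7, 1.8, 5.2]
width: 0.31
t 7.2333 pos [464.32 -30.08  64.66] F [-0.73  1.77  5.22] w 0.31
tool shift mm [0.13 0.01 0.06] yaw -0.1297 tilt [-0. -0. -1.] rotvec for level [0.     0.     0.0003]
```

Force went from -6.8 N (spring at home is 6 N) to +5.2 N against the stop, at the same height as at the start. That means the pin is home. One last look.

```bash
python3 -m crank '[0,0,0,0,0,0,0,0,0,0,0,0,0,0,0,0,0,0,0,0,0]'; python3 - <<'E'
from h import *
from bench import viewer
for n in("side","top"):
    f=viewer.grab_frame(n);np.savez(f"pics/{n}5.npz",**f)
    a=f["pixels"][:,:,::-1]; a=a[110:280,260:440] if n=="top" else a[110:250,250:430]
    cv2.imwrite(f"pics/c_{n}5.png",cv2.resize(a,None,fx=3.5 if n=="top" else 4,fy=3.5 if n=="top" else 4,interpolation=cv2.INTER_CUBIC))
amb=lambda h:(h[...,0]>3)&(h[...,0]<18)&(h[...,1]>120)&(h[...,2]>50)
a0,_=blob(load("top0"),(362,185,392,215),amb);a4,s4=blob(f,(340,185,392,215),amb)
p,q=onz(f,a0,85),onz(f,a4,85);print(a4,np.linalg.norm(p-q),q-p)
to([464.4,-30.1,64.6])
E
```

```text
clock: 7.48
tool_pos: [464.3, -30.1, 64.6]
ee_rot: [0.998, -0.065, -0.0, -0.0]
ft_force: [-2.3, 2.2, 6.4]
width: 0.307
[355.37974684 198.52531646] 60.180225110226786 [ 5.71305773 59.90843401  0.        ]
t 7.5833 pos [464.3  -30.06  64.6 ] F [-2.52  1.96  6.64] w 0.312
tool shift mm [ 0.1   0.03 -0.  ] yaw -0.1297 tilt [-1.e-04  0.e+00 -1.e+00] rotvec for level [-0.      0.0001  0.0003]
```

View pics/c_top5.png

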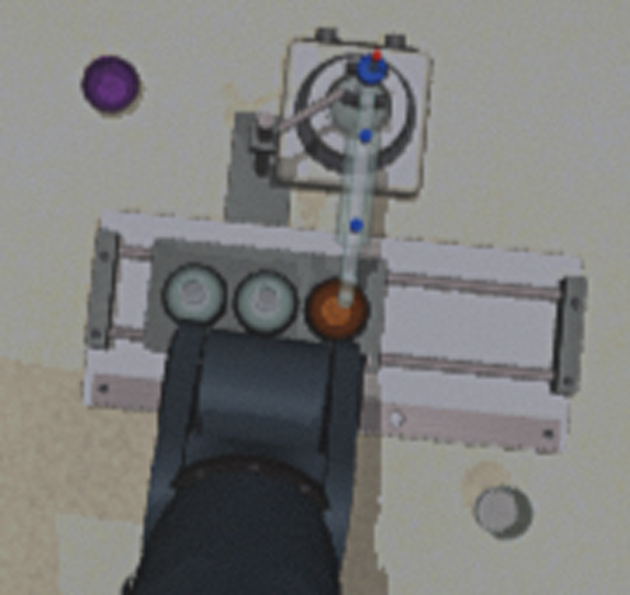

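View pics/c_side5.png

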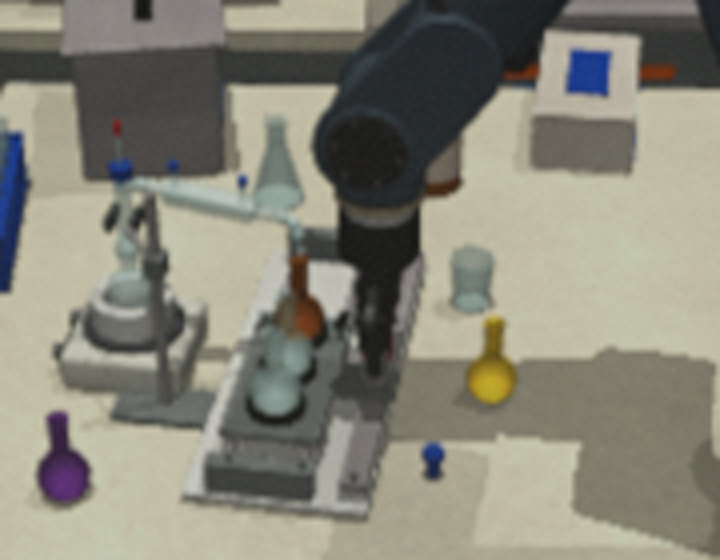

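In the side crop the amber neck at (299,262) stands directly under the drip tip at (297,245). All the flasks are upright, the fingers are on the knob, and the stopper (432,455), beaker and yellow flask are where they were. Handing in.

```bash
python3 -c "
from bench import ctrl;print(ctrl.finish_job())"
```

```text
the job is handed in; nothing more can be done
None
```

The amber flask now stands under the drip tip with the pin home in the left hole, and the fingers still hold the knob. I gripped the knob with the jaws along the slide at 60 N, lifted it 10.6 mm, moved the carriage 60 mm to the left and lowered the pin.

Last checks, at 7.6 s:
- **Pin:** The tool is at the same height as before the lift (64.6 mm). The vertical force changed from about -7 N of spring pull to about +6 N against the stop. I could not see the pin itself in the pictures, so this rests on height and force.
- **Amber flask:** The picture gives 60.2 mm of travel, and it sits directly under the drip tip in both views.
- **Grip:** The gripper reads 0.31 open, about 27 mm, on the 28 mm knob.
- **Surroundings:** All three flasks stand upright in their rings. The still, the stopper, the beaker and the yellow and purple look-alikes look unmoved. The wash bottle and spatula were outside my last close-ups, and the arm partly hid the reagent bottle, but the arm never went low near them.

No check failed. The largest disagreement was the knob's height measured from the two cameras, 83.6 mm against the 86 mm given, which is close to calibration error.

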